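# Sort hair clips by length into the organiser rows

### The arm

A 6-joint arm with a two-finger parallel gripper is mounted at the origin on the work surface. World frame = base frame: x ahead of the robot, y to its left, z up, the work surface at z = 0. Lengths are in m, angles in degrees, forces in N, time in s.
With the tool pointing down it reaches from about 0.25 to 0.85 m from the base axis. Payload 12.5 kg.
Tool frame: the origin (TCP) lies midway between the tips of the shut fingers; the grasp point (between the pads) lies 19 mm behind it; z points along the fingers, y is the line along which they close (so a half turn about z gives the same grasp; the last joint's range is limited). The gripper opens to 93 mm and grips with 3 to 60 N. Pads are 15 mm wide; open, the fingers measure 128 mm over their backs; the gripper's body (75 mm by 188 mm) begins 65 mm behind the grasp point.
Start: joints at [65.684, 20.094, 94.641, -0, 65.266, -4.847], TCP at [0.183, 0.519, 0.219] pointing down, gripper open.
Joint ranges: [-157.81, 157.81], [-45, 120.19], [0.68, 151.7], [-89.99, 269.99], [4.06, 180], [-164.3, 164.3]. Speed limits (degrees/s): [127.2, 127.2, 159.86, 180, 180, 180].

### API

Orientations are given as [roll, pitch, yaw] about the fixed x, y, z axes, in that order (R = Rz(yaw) Ry(pitch) Rx(roll)).
In Python, from station import robot gives the robot as it stands.
- The arm moves only by the tool send_rows, never from a script. Its argument "steps" is a list of rows, each a list of 3 entries, a list of its own where there are three numbers: the shift along the tool's x, y, z in mm, then the turn, a rotation vector about the tool's x, y, z in rad, then the finger opening in mm, from 0 to 93. In form: [[[x, y, z], [rx, ry, rz], gripper], ...]. A call has exactly 8 rows; each row shifts and turns the commanded pose from where the row before left it, along the tool's axes as they then stand; what a row does not reach is not made up. A row lasts 1/12 s, in which the tool goes at most 41.7 mm and 7.16 degrees, less where a joint would pass 70% of its speed; a pose out of reach is approached as far as the arm can. A call is refused whole if a number of a shift passes 41.7 or a number of a turn 0.125, either way. A call with a gripper value outside its range is refused whole. The fingers move at their own pace and stop on an object; "grip_force" is the grip in N (left out, the last holds). Time passes only in rows, so rows that do not move let the fingers close, or fill a call up. It gives the time, the measured TCP pose, the force, the opening and the grip force at its end, in the units of the state.
- robot.sense(): the state, without advancing time (a new reading comes with each control period).
- robot.snapshot(name): name is "scene" or "top" or "wrist"; returns the picture (480x640x3 uint8, red, green, blue); there is no depth.
- robot.camera_params(name): a dict with "fx", "fy", "cx", "cy" (pixels), "extrinsics" (4x4, takes a point from camera to world coordinates). Camera axes: x right, y down, z forward; pixel columns grow to the right and rows downward; lengths in m; the calibration is good to about 2 mm. A picture is of the moment at which its call begins: read the wrist's pose just before it. camera_params takes no time and is no camera call; for the wrist camera it gives the pose at the moment of the call.
- robot.job_done(): hands the job in; it is judged then, once.
Trained networks look in the newest picture that a camera, given by its name, has taken for a name from the list of things; names that differ only in an ending like _2 or _b are one class to them, and where a whole thing is asked for, a point or a joint stands for the part that bears it (a point fixed in the world has none). Each returns a list of dicts, best first, with "conf" (0 to 1); they miss things now and then, are a little off and sometimes report something else, mostly with a low value. They report only what shows in the picture. A call takes as long as a camera call. They do not tell look-alikes from the thing itself.
- robot.masks_of(camera, label): "mask" (480x640 bool, what is visible of it) and "point" ([column, row] in pixels, amid what is visible of it).
- robot.pinpoint(camera, label): "point" ([column, row] in pixels: a listed point, or the origin of a listed thing).
The state is a dict: "clock": time; "joint_pos": joint angles; "joint_velocities": joint speeds; "tau": joint torques, N m; "tool_pos": TCP position; "eef_rot": TCP orientation; "ft_force": force on the tool from outside, world axes, zero at the start; "torque": the same for the moment, N m; "gripper_width": finger opening in m; "grasp_force": force on a finger pad.
Only numpy, scipy, OpenCV 4.12 (cv2) and the standard library are available. Lean on these libraries where they do the work, as an engineer would, in place of code of your own. Each camera call takes 0.05 s, during which the arm holds its last target. There are 200 camera calls.

### The job

Sort the three black hair clips lying loose on the shelf into the top tray of the clear organiser: lay each one flat, thumb tab up and lengthwise, in the row that already holds a clip of the same length. Leave the clips already in the tray, the hairbrush, the hair tie case and the nail clipper where they are.

Things in the scene. Friction and masses are not known exactly. Their poses are not given: they have to be found in the camera images.
- organiser: Fixed two-tier clear acrylic organiser, 184 (x) x 308 (y) mm. Origin: centre of its underside on the shelf. The floor of its open top tray is 48 mm above the origin. Three rows run along its y axis, 60 mm apart (56 mm clear width, 300 mm long), parted by low smoky-edged lips 4 mm thick and 7 mm high; end walls at the two y ends stand 12 mm above the tray floor.
- row0 (a point): Middle of the floor of a tray row (organiser x = -60 mm), axes as the organiser: y along the row, x across it, z up. The half of each row towards +y holds one clip already; the half towards -y is free.
- row1 (a point): Middle of the floor of a tray row (organiser x = 0 mm), axes as the organiser: y along the row, x across it, z up. The half of each row towards +y holds one clip already; the half towards -y is free.
- row2 (a point): Middle of the floor of a tray row (organiser x = 60 mm), axes as the organiser: y along the row, x across it, z up. The half of each row towards +y holds one clip already; the half towards -y is free.
- clip_short: Black plastic sectioning hair clip lying loose on the shelf, 70 mm long, 20 mm wide with flat parallel sides, 26 mm high over the jaws, thumb tab at the -x end rising to 30 to 33 mm. Origin: centre of the underside; x along its length towards the jaw tip, z up. Same make as the others, only the length differs (70, 100 or 130 mm).
- clip_medium: Black plastic sectioning hair clip lying loose on the shelf, 100 mm long, 20 mm wide with flat parallel sides, 26 mm high over the jaws, thumb tab at the -x end rising to 30 to 33 mm. Origin: centre of the underside; x along its length towards the jaw tip, z up. Same make as the others, only the length differs (70, 100 or 130 mm).
- clip_long: Black plastic sectioning hair clip lying loose on the shelf, 130 mm long, 20 mm wide with flat parallel sides, 26 mm high over the jaws, thumb tab at the -x end rising to 30 to 33 mm. Origin: centre of the underside; x along its length towards the jaw tip, z up. Same make as the others, only the length differs (70, 100 or 130 mm).
- sample_short: Like clip_short (70 mm long, 20 mm wide, 26 mm high; same origin and axes), already lying lengthwise in the +y half of one of the tray rows; which row is different each time.
- sample_medium: Like clip_medium (100 mm long, 20 mm wide, 26 mm high; same origin and axes), already lying lengthwise in the +y half of one of the tray rows; which row is different each time.
- sample_long: Like clip_long (130 mm long, 20 mm wide, 26 mm high; same origin and axes), already lying lengthwise in the +y half of one of the tray rows; which row is different each time.
- hairbrush: Bystander: black plastic hairbrush, 185 mm long, 62 wide, 33 high, lying on the shelf; x along its length.
- hair_tie_case: Bystander: round pink hard-silicone hair tie case, 76 mm across, 36 mm high; origin at its underside.
- nail_clipper: Bystander: steel nail clipper, 80 mm long, 14 wide, about 20 high; x along its length.
Mind the look-alikes: they are no part of the job. Leave any orange look-alike of the clip_short alone.

How it is judged:
By the outcome, as a careful person would: the job done as asked, in the order asked, and still so for the second after the job is handed in, with the robot touching nothing.
It also fails if it takes over 70 s, if anything falls off the work surface, if the arm or the gripper's body presses on something with over 40 N, if the wrist force passes 120 N, or if a joint passes its speed limit or range.

## Working session

There is one attempt and no reset: what is moved stays moved. The work goes in short steps, Python scripts to look and compute and a tool call to move; the robot and the scene stay as the last step left them, time stands still between calls to the robot, and variables do not carry over. Pictures are saved under pics/ and viewed, at most 10 in all, crops included, and the job is handed in when it is done.

Besides the shell and the picture viewer there is one more tool, called after "Call:" by a JSON object that holds its "name" and its "arguments". send_rows: Moves the arm, as the interface text tells. Its arguments: {"type":"object","properties":{"steps":{"type":"array"},"grip_force":{"type":"number"}},"required":["steps"]}

```bash
ls; mkdir -p pics; python3 - <<'E'
from station import robot
import cv2
print(robot.sense())
for n in ("top","scene"):
    im=robot.snapshot(n); cv2.imwrite(f"pics/{n}0.png",im[:,:,::-1]); p=robot.camera_params(n); print(n,p)
E
```

```text
pics
{'clock': 0.0, 'joint_pos': array([ 6.56839822e+01,  2.01220162e+01,  9.46765455e+01,  3.32359395e-04,
        6.52645263e+01, -4.84836018e+00]), 'joint_velocities': array([-0.07051501, -0.07354518, -0.07458641,  0.03909672, -0.0331435 ,
        0.00740631]), 'tau': array([ 2.12866922e-03, -4.97345388e+01, -2.85239500e+01,  7.00247730e-02,
        2.58938537e-02, -1.16871533e-04]), 'tool_pos': array([0.18314742, 0.51825531, 0.2181263 ]), 'eef_rot': array([-1.79937163e+02, -5.63275910e-03,  1.60532200e+02]), 'ft_force': array([-0.23517935,  0.64056592,  0.86819416]), 'torque': array([-0.01299858, -0.06206184, -0.02951345]), 'grasp_force': 0.0, 'gripper_width': 0.09298302609817005}
top {'fx': 476.9963517675825, 'fy': 476.9963517675825, 'cx': 328.06759089650706, 'cy': 231.26225387876565, 'extrinsics': array([[ 8.47386402e-03, -9.80483289e-01,  1.96419739e-01,
         3.61668138e-01],
       [-9.99963890e-01, -8.43481101e-03,  1.03536838e-03,
         8.94514825e-02],
       [ 6.41601982e-04, -1.96421420e-01, -9.80519359e-01,
         1.04963392e+00],
       [ 0.00000000e+00,  0.00000000e+00,  0.00000000e+00,
         1.00000000e+00]])}
scene {'fx': 576.0369631959187, 'fy': 576.0369631959187, 'cx': 316.4015619432423, 'cy': 235.73779344121135, 'extrinsics': array([[-0.03383563,  0.59397803, -0.8037694 ,  1.57947351],
       [ 0.99940478,  0.02552134, -0.0232111 ,  0.1112684 ],
       [ 0.00672639, -0.80407634, -0.59448801,  0.82205171],
       [ 0.        ,  0.        ,  0.        ,  1.        ]])}
```

View pics/top0.png

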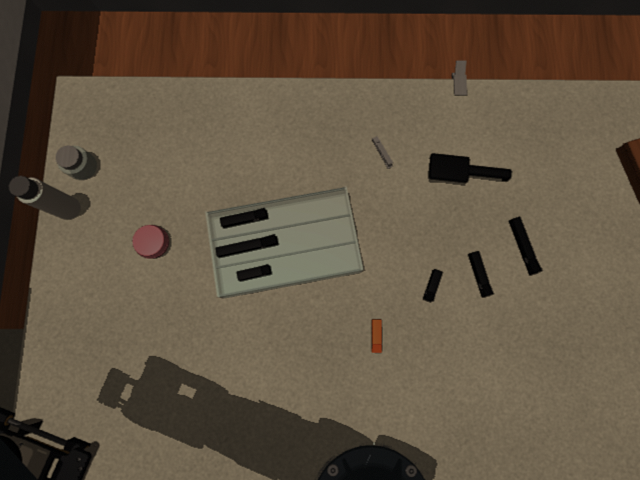

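View pics/scene0.png

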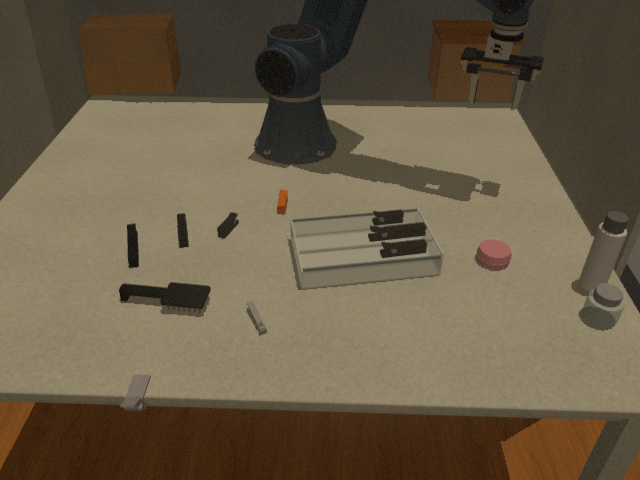

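The top view shows the loose clips: short at (432,285), medium (481,274), long (526,245). In the tray, the +y half holds medium in the upper row (244,218), long in the middle (247,245) and short in the lower row (254,272). The orange look-alike is at (377,335).

```bash
cat > h.py <<'E'
import numpy as np, cv2
from scipy.optimize import minimize
def proj(p,X):
    E=np.linalg.inv(p["extrinsics"]); c=X@E[:3,:3].T+E[:3,3]
    return np.c_[p["fx"]*c[:,0]/c[:,2]+p["cx"],p["fy"]*c[:,1]/c[:,2]+p["cy"]]
def ray(p,uv,z):
    d=p["extrinsics"][:3,:3]@np.array([(uv[0]-p["cx"])/p["fx"],(uv[1]-p["cy"])/p["fy"],1]); o=p["extrinsics"][:3,3]
    return (o+d*(z-o[2])/d[2])[:2]
def box(x,y,a,L,W,H,z0):
    c,s=np.cos(a),np.sin(a)
    return np.array([[x+c*i*L/2-s*j*W/2,y+s*i*L/2+c*j*W/2,z0+k*H] for i in(-1,1) for j in(-1,1) for k in(0,1)])
def fit(views,dims,z0,x0,y0,a0s):
    S=8
    def cost(q):
        t=0
        for p,m in views:
            h=cv2.convexHull((proj(p,box(q[0],q[1],q[2],*dims,z0))*S).astype(np.float32))
            im=np.zeros(m.shape,np.uint8); cv2.fillConvexPoly(im,np.round(h-0*S).astype(np.int32),255,cv2.LINE_AA,3)
            f=im/255.; t+=1-np.minimum(f,m).sum()/np.maximum(f,m).sum()
        return t/len(views)
    best=min((minimize(cost,[x0,y0,a],method="Nelder-Mead",options=dict(initial_simplex=[[x0,y0,a],[x0+.012,y0,a],[x0,y0+.012,a],[x0,y0,a+.15]],xatol=1e-5,fatol=1e-5)) for a in a0s),key=lambda r:r.fun)
    return best.x,best.fun
E
python3 - <<'E'
from station import robot
from h import *
P={n:robot.camera_params(n) for n in("top","scene")}
L=dict(short=.07,medium=.1,long=.13)
for lab,z0 in [("clip_short",0),("clip_medium",0),("clip_long",0),("sample_short",.048),("sample_medium",.048),("sample_long",.048)]:
    t=robot.masks_of("top",lab); s=robot.masks_of("scene",lab)
    print(lab,[(np.round(d["point"]),round(d["conf"],2),d["mask"].sum()) for d in t],[(np.round(d["point"]),round(d["conf"],2)) for d in s])
    if not t: continue
    x,y=ray(P["top"],t[0]["point"],z0+.02)
    for v in ([("top",t)],[("top",t),("scene",s)]):
        if any(not k[1] for k in v): continue
        q,c=fit([(P[n],k[0]["mask"]) for n,k in v],(L[lab.split("_")[1]],.02,.026),z0,x,y,np.deg2rad([-30,0,30,60]))
        print("  ",len(v),np.round(q[:2]*1e3,1),round(np.rad2deg(q[2]),1),round(c,2))
for n in("top","scene"):
  for r in("organiser","row0","row1","row2"):
    print(n,r,[(np.round(ray(P[n],d["point"],0 if r=="organiser" else .048)*1e3,1),round(d["conf"],2)) for d in robot.pinpoint(n,r)[:2]])
ms=robot.masks_of("top","organiser"); print(ms[0]["conf"])
q,c=fit([(P["top"],ms[0]["mask"])],(.184,.308,.06),0,*ray(P["top"],ms[0]["point"],.03),[0,.1]); print(q[:2]*1e3,np.rad2deg(q[2]),c)
E
```

```text
clip_short [(array([374., 335.]), 0.69, np.int64(326)), (array([432., 287.]), 0.55, np.int64(379))] [(array([229., 225.]), 0.65), (array([281., 199.]), 0.65), (array([256., 316.]), 0.44)]
   1 [344.  -14.4] -0.6 0.23
   2 [344.  -14.4] -0.6 0.61
clip_medium [(array([482., 277.]), 0.75, np.int64(601)), (array([294., 243.]), 0.48, np.int64(11528))] [(array([183., 231.]), 0.61), (array([135., 245.]), 0.18)]
   1 [ 478.1 -242.5] 15.6 0.13
   2 [ 475.8 -241.9] 16.6 0.15
clip_long [] [(array([132., 246.]), 0.93), (array([493., 254.]), 0.43), (array([173., 296.]), 0.31)]
sample_short [(array([250., 272.]), 0.88, np.int64(370))] [(array([390., 215.]), 0.71)]
   1 [470.8 243.1] 103.0 0.19
   2 [470.4 244.2] 103.7 0.2
sample_medium [(array([241., 212.]), 0.64, np.int64(503)), (array([295., 242.]), 0.29, np.int64(11007))] [(array([404., 247.]), 0.86)]
   1 [586.7 266.3] -78.1 0.25
   2 [585.9 270.9] 103.3 0.21
sample_long [(array([248., 247.]), 0.65, np.int64(768))] []
   1 [526.9 259.5] 102.0 0.1
top organiser [(array([544.8, 185. ]), 0.66), (array([ 537.9, -345.2]), 0.23)]
top row0 [(array([541.4, 189.9]), 0.74), (array([593.8, 198.5]), 0.73)]
top row1 [(array([541.4, 189.9]), 0.74), (array([593.8, 198.5]), 0.73)]
top row2 [(array([541.4, 189.9]), 0.74), (array([593.8, 198.5]), 0.73)]
scene organiser [(array([543.7, 189.7]), 0.97)]
scene row0 [(array([472.7, 176.4]), 0.87), (array([601. , 203.8]), 0.79)]
scene row1 [(array([472.7, 176.4]), 0.87), (array([601. , 203.8]), 0.79)]
scene row2 [(array([472.7, 176.4]), 0.87), (array([601. , 203.8]), 0.79)]
0.73
[540.20752929 184.30210678] 10.672116611105812 0.14733421788654
```

```bash
python3 - <<'E'
from station import robot
from h import *
P={n:robot.camera_params(n) for n in("top","scene")}
I={n:cv2.imread(f"pics/{n}0.png").max(2) for n in P}
seeds=dict(short=((432,285),(229,225)),medium=((481,274),(183,230)),long=((526,245),(132,245)))
for k,L in dict(short=.07,medium=.1,long=.13).items():
    views=[]
    for n,sd in zip(("top","scene"),seeds[k]):
        n_,lab,st,_=cv2.connectedComponentsWithStats((I[n]<55).astype(np.uint8))
        w=lab[sd[1]-4:sd[1]+5,sd[0]-4:sd[0]+5]; w=w[w>0]; l=np.bincount(w).argmax(); views.append((P[n],lab==l)); print(k,n,st[l])
    x,y=ray(P["top"],seeds[k][0],.02)
    for v in (views[:1],views[1:],views):
        q,c=fit(v,(L,.02,.026),0,x,y,np.deg2rad([-30,0,30])); print("  ",np.round(q[:2]*1e3,1),round(np.rad2deg(q[2]),1),round(c,2))
t=cv2.imread("pics/top0.png")[170:310,190:380]; cv2.imwrite("pics/tray.png",cv2.resize(t,None,fx=4,fy=4,interpolation=2))
C=np.array([ray(P["top"],c,.060) for c in((207,212),(346,188),(363,270),(219,296))]); print(C.round(3),C.mean(0),np.linalg.norm(C-np.roll(C,1,0),axis=1))
E
```

```text
short top [423 269  20  33 338]
short scene [218 213  20  25 263]
   [ 452.7 -136.8] -21.8 0.23
   [ 451.6 -136.6] -12.0 0.28
   [ 451.1 -135.9] -15.4 0.27
medium top [468 251  26  46 546]
medium scene [177 214  11  34 267]
   [ 478.4 -240.4] 14.6 0.21
   [ 474.6 -242.4] 17.3 0.23
   [ 477.1 -241.8] 16.9 0.22
long top [509 217  33  58 756]
long scene [127 224  12  44 400]
   [ 542. -342.] 17.5 0.19
   [ 539.3 -343.9] 19.1 0.2
   [ 540.1 -343.2] 19.3 0.2
[[0.6   0.349]
 [0.655 0.053]
 [0.478 0.017]
 [0.422 0.314]] [0.53880118 0.18318968] [0.1810219  0.30159891 0.18059187 0.30219532]
```

View pics/tray.png

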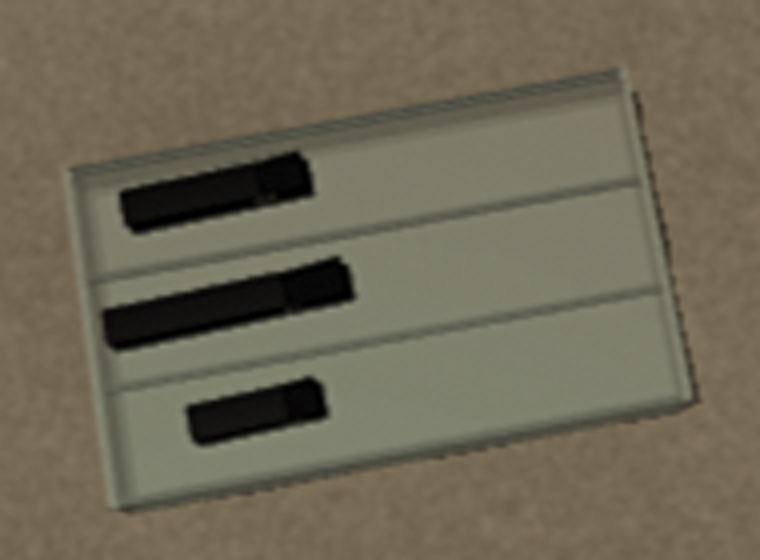

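The tray crop confirms it: medium is in row2 (top), long in row1 and short in row0, with the samples in the left (+y) half and the tabs towards -y. Organiser centre is about (0.540, 0.185), yaw about 10.7°. Next I plan the moves.

```bash
cat > plan.py <<'E'
import sys,numpy as np
from station import robot
from h import ray
# usage: plan.py x y z yaw rows  (mm, deg): constant row, repeated, that leads there
def plan(x,y,z,yaw,n):
    s=robot.sense(); p=s["tool_pos"]*1e3; y0=s["eef_rot"][2]; d=(yaw-y0+90)%180-90; w=np.deg2rad(d)/n
    M=np.zeros((2,2))
    for k in range(n):
        a=np.deg2rad(y0)+k*w; M+=[[np.cos(a),np.sin(a)],[np.sin(a),-np.cos(a)]]
    v=np.linalg.solve(M,[x-p[0],y-p[1]])
    print("t",round(s["clock"],1),"pos",p.round(1),s["eef_rot"].round(1),"F",s["ft_force"].round(1),"w",round(s["gripper_width"]*1e3,1))
    print(n,"rows of",[*np.round(v,1),round((p[2]-z)/n,1)],"turn z",round(-w,4),"norm",round(np.hypot(*v),1))
if __name__=="__main__":
    a=[float(t) for t in sys.argv[1:]]; plan(*a[:4],int(a[4]))
E
python3 plan.py 452 -137 200 161 24
```

```text
t 1.1 pos [183.3 518.5 218.6] [-180.    -0.   160.5] F [-0.9 -0.3 -0.2] w 92.8
24 rows of [np.float64(-19.6), np.float64(-22.1), np.float64(0.8)] turn z -0.0003 norm 29.5
```

Call:
{"name": "send_rows", "arguments": {"steps": [[[-19.6,-22.1,0.8],[0,0,0],60],[[-19.6,-22.1,0.8],[0,0,0],60],[[-19.6,-22.1,0.8],[0,0,0],60],[[-19.6,-22.1,0.8],[0,0,0],60],[[-19.6,-22.1,0.8],[0,0,0],60],[[-19.6,-22.1,0.8],[0,0,0],60],[[-19.6,-22.1,0.8],[0,0,0],60],[[-19.6,-22.1,0.8],[0,0,0],60]], "grip_force": 20}}

```text
clock: 1.82
tool_pos: [0.2724, 0.2983, 0.2123]
eef_rot: [180.0, 0.0, 160.5]
ft_force: [-0.2, -0.4, 0.7]
gripper_width: 0.0601
grasp_force: 0.0
```

Call:
{"name": "send_rows", "arguments": {"steps": [[[-19.6,-22.1,0.8],[0,0,0],60],[[-19.6,-22.1,0.8],[0,0,0],60],[[-19.6,-22.1,0.8],[0,0,0],60],[[-19.6,-22.1,0.8],[0,0,0],60],[[-19.6,-22.1,0.8],[0,0,0],60],[[-19.6,-22.1,0.8],[0,0,0],60],[[-19.6,-22.1,0.8],[0,0,0],60],[[-19.6,-22.1,0.8],[0,0,0],60]]}}

```text
clock: 2.48
tool_pos: [0.3615, 0.0792, 0.206]
eef_rot: [180.0, 0.0, 160.5]
ft_force: [0.1, 0.2, 0.0]
gripper_width: 0.06
grasp_force: 0.0
```

Call:
{"name": "send_rows", "arguments": {"steps": [[[-19.6,-22.1,0.8],[0,0,0],60],[[-19.6,-22.1,0.8],[0,0,0],60],[[-19.6,-22.1,0.8],[0,0,0],60],[[-19.6,-22.1,0.8],[0,0,0],60],[[-19.6,-22.1,0.8],[0,0,0],60],[[-19.6,-22.1,0.8],[0,0,0],60],[[-19.6,-22.1,0.8],[0,0,0],60],[[-19.6,-22.1,0.8],[0,0,0],60]]}}

```text
clock: 3.15
tool_pos: [0.4503, -0.1399, 0.1995]
eef_rot: [180.0, 0.0, 160.5]
ft_force: [0.3, -0.0, -0.1]
gripper_width: 0.0598
grasp_force: 0.0
```

```bash
python3 plan.py 452 -137 120 161 8; python3 - <<'E'
from station import robot
from h import *
p=robot.camera_params("wrist"); im=robot.snapshot("wrist")[:,:,::-1].copy(); print(p["extrinsics"].round(3))
for q,L in((( .4522,-.1367,np.deg2rad(-18)),.07),((.4775,-.2415,np.deg2rad(16)),.1)):
    X=box(*q,L,.02,.026,0)
    for i,j in((0,1),(0,2),(0,4),(1,3),(1,5),(2,3),(2,6),(3,7),(4,5),(4,6),(5,7),(6,7)):
        a=proj(p,X[[i,j]]).astype(int); cv2.line(im,tuple(map(int,a[0])),tuple(map(int,a[1])),(0,255,0),1)
cv2.imwrite("pics/w1.png",im)
E
```

```text
t 3.1 pos [ 450.3 -139.9  199.5] [180.    0.  160.5] F [ 0.3 -0.  -0.1] w 59.8
8 rows of [np.float64(-0.1), np.float64(0.4), np.float64(9.9)] turn z -0.0011 norm 0.4
[[ 0.333  0.911  0.244  0.382]
 [ 0.943 -0.321 -0.087 -0.115]
 [-0.001  0.258 -0.966  0.365]
 [ 0.     0.     0.     1.   ]]
```

View pics/w1.png

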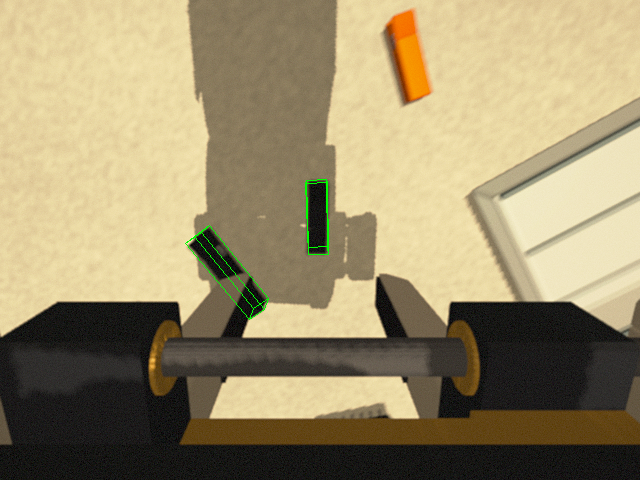

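The projected boxes fit the wrist image well: short clip at (317,218), medium at (227,272). I'll grasp the short clip.

Call:
{"name": "send_rows", "arguments": {"steps": [[[-0.1,0.4,23.6],[0,0,-0.003],60],[[-0.1,0.4,23.6],[0,0,-0.003],60],[[-0.1,0.4,23.6],[0,0,-0.003],60],[[-0.1,0.4,23.6],[0,0,-0.003],60],[[-0.1,0.4,23.6],[0,0,-0.003],60],[[-0.1,0.4,23.6],[0,0,-0.003],60],[[-0.1,0.4,23.6],[0,0,-0.003],60],[[-0.1,0.4,23.6],[0,0,-0.003],60]]}}

```text
clock: 3.87
tool_pos: [0.4519, -0.1355, 0.0097]
eef_rot: [-180.0, 0.0, 161.9]
ft_force: [0.7, 0.2, -0.4]
gripper_width: 0.0602
grasp_force: 0.0
```

Call:
{"name": "send_rows", "arguments": {"steps": [[[0,0,0],[0,0,0],60],[[0,0,0],[0,0,0],10],[[0,0,0],[0,0,0],10],[[0,0,0],[0,0,0],10],[[0,0,0],[0,0,0],10],[[0,0,0],[0,0,0],10],[[0,0,0],[0,0,0],10],[[0,0,0],[0,0,0],10]], "grip_force": 20}}

```text
clock: 4.53
tool_pos: [0.452, -0.1356, 0.011]
eef_rot: [-180.0, 0.0, 161.9]
ft_force: [-0.7, -0.1, 7.1]
gripper_width: 0.0198
grasp_force: 20.0
```

Call:
{"name": "send_rows", "arguments": {"steps": [[[0,0,-8],[0,0,0],10],[[0,0,-20],[0,0,0],10],[[0,0,-24],[0,0,0],10],[[0,0,-24],[0,0,0],10],[[0,0,-24],[0,0,0],10],[[0,0,-24],[0,0,0],10],[[0,0,-24],[0,0,0],10],[[0,0,-12],[0,0,0],10]]}}

```text
clock: 5.2
tool_pos: [0.4524, -0.1358, 0.1739]
eef_rot: [-180.0, 0.2, 161.9]
ft_force: [1.4, -0.1, 0.4]
gripper_width: 0.0197
grasp_force: 20.1
```

```bash
python3 - <<'E'
from station import robot
from h import *
# row targets: organiser (540,185) yaw 10.7, half -y
a=np.deg2rad(10.7)
for x,y in((-60,-80),(0,-80),(60,-80)): print(540+x*np.cos(a)-y*np.sin(a),185+x*np.sin(a)+y*np.cos(a))
p=robot.camera_params("wrist"); im=robot.snapshot("wrist")[:,:,::-1]; cv2.imwrite("pics/w2.png",im)
E
python3 plan.py 496 95 170 100.7 16
```

```text
495.89656143822924 95.25097935337617
554.8533292308462 106.39097627651078
613.8100970234631 117.5309731996454
t 5.2 pos [ 453.1 -136.   174.9] [-180.     0.3  161.9] F [ 1.9 -1.   1.7] w 20.0
16 rows of [np.float64(9.1), np.float64(12.4), np.float64(0.3)] turn z 0.0668 norm 15.4
```

Call:
{"name": "send_rows", "arguments": {"steps": [[[9.1,12.4,0],[0,0,0.067],10],[[9.1,12.4,0],[0,0,0.067],10],[[9.1,12.4,0],[0,0,0.067],10],[[9.1,12.4,0],[0,0,0.067],10],[[9.1,12.4,0],[0,0,0.067],10],[[9.1,12.4,0],[0,0,0.067],10],[[9.1,12.4,0],[0,0,0.067],10],[[9.1,12.4,0],[0,0,0.067],10]]}}

```text
clock: 5.92
tool_pos: [0.4412, -0.0135, 0.1704]
eef_rot: [-180.0, -0.0, 131.0]
ft_force: [-0.3, -0.6, 0.3]
gripper_width: 0.0196
grasp_force: 20.1
```

Call:
{"name": "send_rows", "arguments": {"steps": [[[9.1,12.4,0],[0,0,0.067],10],[[9.1,12.4,0],[0,0,0.067],10],[[9.1,12.4,0],[0,0,0.067],10],[[9.1,12.4,0],[0,0,0.067],10],[[9.1,12.4,0],[0,0,0.067],10],[[9.1,12.4,0],[0,0,0.067],10],[[9.1,12.4,0],[0,0,0.067],10],[[9.1,12.4,0],[0,0,0.067],10]]}}

```text
clock: 6.58
tool_pos: [0.4948, 0.0957, 0.1703]
eef_rot: [-179.9, -0.0, 100.3]
ft_force: [0.6, -1.0, -0.4]
gripper_width: 0.0198
grasp_force: 20.1
```

```bash
python3 plan.py 496 95 62 100.7 8; python3 - <<'E'
from station import robot
from h import *
p=robot.camera_params("wrist"); im=robot.snapshot("wrist")[:,:,::-1].copy(); cv2.imwrite("pics/w3.png",im)
a=np.deg2rad(10.7);R=np.array([[np.cos(a),-np.sin(a)],[np.sin(a),np.cos(a)]])
for x in(-92,-30,30,92):
    e=np.array([[x,-154],[x,154]])/1e3@R.T+[.54,.185]; q=proj(p,np.c_[e,[.06 if abs(x)>50 else .055]*2]).astype(int).tolist(); cv2.line(im,q[0],q[1],(0,0,255),1)
for y in(-154,154):
    e=np.array([[-92,y],[92,y]])/1e3@R.T+[.54,.185]; q=proj(p,np.c_[e,[.06]*2]).astype(int).tolist(); cv2.line(im,q[0],q[1],(0,0,255),1)
cv2.imwrite("pics/w3b.png",im)
E
```

```text
t 6.6 pos [494.8  95.7 170.3] [-179.9   -0.   100.3] F [ 0.6 -1.  -0.4] w 19.8
8 rows of [np.float64(-0.1), np.float64(0.1), np.float64(13.5)] turn z -0.0009 norm 0.2
```

View pics/w3b.png

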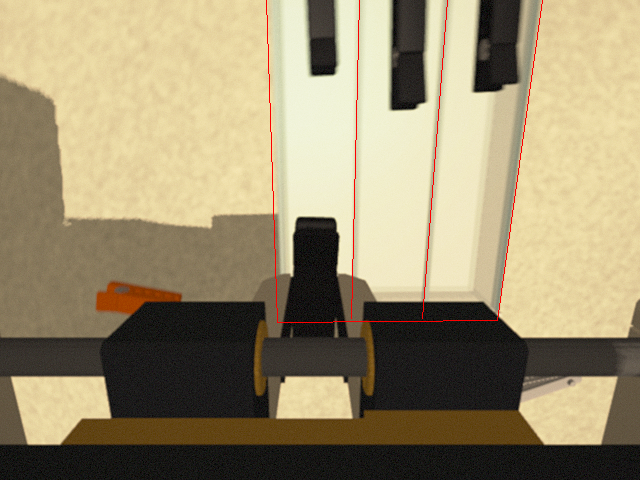

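The wrist view shows the held clip lined up with row0. The red tray model matches the real edges to about 2 mm. I'll lower and release.

Call:
{"name": "send_rows", "arguments": {"steps": [[[0,0,14],[0,0,-0.001],10],[[0,0,20],[0,0,-0.001],10],[[0,0,20],[0,0,-0.001],10],[[0,0,20],[0,0,-0.001],10],[[0,0,17],[0,0,-0.001],10],[[0,0,10],[0,0,0],10],[[0,0,5],[0,0,0],10],[[0,0,2],[0,0,0],10]]}}

```text
clock: 7.3
tool_pos: [0.4946, 0.0948, 0.0622]
eef_rot: [-179.9, -0.0, 100.8]
ft_force: [-0.4, 0.6, -0.2]
gripper_width: 0.02
grasp_force: 20.1
```

```bash
python3 plan.py 496 95 60 100.7 8
```

```text
t 7.3 pos [494.6  94.8  62.2] [-179.9   -0.   100.8] F [-0.4  0.6 -0.2] w 20.0
8 rows of [np.float64(-0.0), np.float64(0.2), np.float64(0.3)] turn z 0.0002 norm 0.2
```

Call:
{"name": "send_rows", "arguments": {"steps": [[[0,0,1],[0,0,0],10],[[0,0,1],[0,0,0],10],[[0,0,0.5],[0,0,0],10],[[0,0,0],[0,0,0],10],[[0,0,0],[0,0,0],24],[[0,0,0],[0,0,0],28],[[0,0,0],[0,0,0],34],[[0,0,0],[0,0,0],36]]}}

```text
clock: 7.97
tool_pos: [0.495, 0.095, 0.0602]
eef_rot: [180.0, 0.0, 100.8]
ft_force: [-0.3, 0.6, -0.7]
gripper_width: 0.0346
grasp_force: 0.0
```

Call:
{"name": "send_rows", "arguments": {"steps": [[[0,0,-6],[0,0,0],36],[[0,0,-12],[0,0,0],36],[[0,0,-20],[0,0,0],36],[[0,0,-20],[0,0,0],36],[[0,0,-20],[0,0,0],36],[[0,0,-20],[0,0,0],60],[[0,0,-10],[0,0,0],60],[[0,0,0],[0,0,0],60]]}}

```text
clock: 8.63
tool_pos: [0.496, 0.0951, 0.1703]
eef_rot: [179.8, 0.0, 100.8]
ft_force: [-0.6, 1.0, -0.1]
gripper_width: 0.0514
grasp_force: 0.0
```

```bash
python3 plan.py 477 -241 150 17 16;  python3 - <<'E'
from station import robot
import cv2
cv2.imwrite("pics/w4.png",robot.snapshot("wrist")[:,:,::-1])
E
```

```text
t 8.6 pos [496.   95.1 170.3] [179.8   0.  100.8] F [-0.6  1.  -0.1] w 51.4
16 rows of [np.float64(-20.8), np.float64(9.8), np.float64(1.3)] turn z 0.0914 norm 23.0
```

View pics/w4.png

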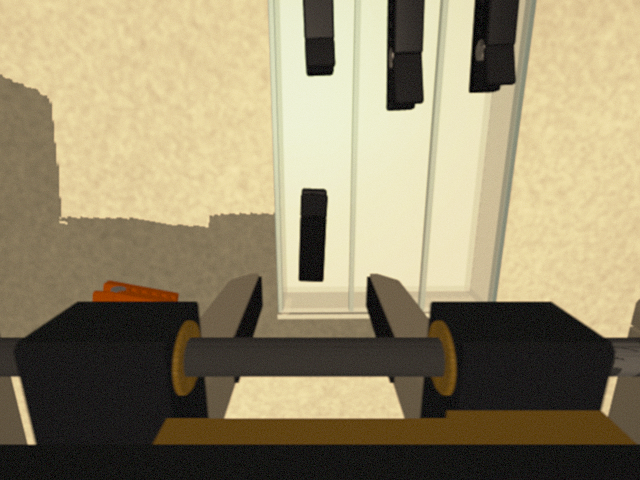

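The wrist picture shows the short clip flat in row0 at (313,235), clear of both lips. Next is the medium clip.

Call:
{"name": "send_rows", "arguments": {"steps": [[[-20.8,9.8,0],[0,0,0.0914],60],[[-20.8,9.8,0],[0,0,0.0914],60],[[-20.8,9.8,0],[0,0,0.0914],60],[[-20.8,9.8,0],[0,0,0.0914],60],[[-20.8,9.8,0],[0,0,0.0914],60],[[-20.8,9.8,0],[0,0,0.0914],60],[[-20.8,9.8,0],[0,0,0.0914],60],[[-20.8,9.8,0],[0,0,0.0914],60]]}}

```text
clock: 9.35
tool_pos: [0.5492, -0.0775, 0.1664]
eef_rot: [-179.9, 0.0, 58.6]
ft_force: [-0.1, 1.0, 0.4]
gripper_width: 0.0598
grasp_force: 0.0
```

Call:
{"name": "send_rows", "arguments": {"steps": [[[-20.8,9.8,0],[0,0,0.0914],60],[[-20.8,9.8,0],[0,0,0.0914],60],[[-20.8,9.8,0],[0,0,0.0914],60],[[-20.8,9.8,0],[0,0,0.0914],60],[[-20.8,9.8,0],[0,0,0.0914],60],[[-20.8,9.8,0],[0,0,0.0914],60],[[-20.8,9.8,0],[0,0,0.0914],60],[[-20.8,9.8,0],[0,0,0.0914],60]]}}

```text
clock: 10.02
tool_pos: [0.4746, -0.2412, 0.1665]
eef_rot: [-179.9, 0.1, 16.7]
ft_force: [0.9, 0.3, 0.5]
gripper_width: 0.0599
grasp_force: 0.0
```

```bash
python3 plan.py 477 -241 10 17 8
```

```text
t 10.0 pos [ 474.6 -241.2  166.5] [-1.799e+02  1.000e-01  1.670e+01] F [0.9 0.3 0.5] w 59.9
8 rows of [np.float64(0.3), np.float64(0.1), np.float64(19.6)] turn z -0.0006 norm 0.3
```

Call:
{"name": "send_rows", "arguments": {"steps": [[[0.3,0,19.5],[0,0,0],60],[[0.3,0,19.5],[0,0,0],60],[[0.3,0,19.5],[0,0,0],60],[[0.3,0,19.5],[0,0,0],60],[[0.3,0,19.5],[0,0,0],60],[[0.3,0,19.5],[0,0,0],60],[[0.3,0,19.5],[0,0,0],60],[[0.3,0,19.5],[0,0,0],60]]}}

```text
clock: 10.68
tool_pos: [0.4771, -0.2393, 0.0098]
eef_rot: [-179.9, 0.1, 17.0]
ft_force: [0.0, 0.0, 0.5]
gripper_width: 0.0602
grasp_force: 0.0
```

Call:
{"name": "send_rows", "arguments": {"steps": [[[0,0,0],[0,0,0],60],[[0,0,0],[0,0,0],10],[[0,0,0],[0,0,0],10],[[0,0,0],[0,0,0],10],[[0,0,0],[0,0,0],10],[[0,0,0],[0,0,0],10],[[0,0,0],[0,0,0],10],[[0,0,0],[0,0,0],10]], "grip_force": 20}}

```text
clock: 11.35
tool_pos: [0.4782, -0.24, 0.0125]
eef_rot: [180.0, -0.0, 17.0]
ft_force: [-1.2, 0.8, 4.0]
gripper_width: 0.0195
grasp_force: 19.8
```

Call:
{"name": "send_rows", "arguments": {"steps": [[[0,0,-8],[0,0,0],10],[[0,0,-20],[0,0,0],10],[[0,0,-24],[0,0,0],10],[[0,0,-24],[0,0,0],10],[[0,0,-24],[0,0,0],10],[[0,0,-24],[0,0,0],10],[[0,0,-24],[0,0,0],10],[[0,0,-12],[0,0,0],10]]}}

```text
clock: 12.02
tool_pos: [0.4787, -0.2402, 0.1756]
eef_rot: [179.8, -0.1, 17.0]
ft_force: [0.6, 0.6, -0.1]
gripper_width: 0.0197
grasp_force: 19.8
```

```bash
python3 plan.py 614 117.5 170 100.7 16
```

```text
t 12.0 pos [ 478.7 -240.2  175.6] [ 1.798e+02 -1.000e-01  1.700e+01] F [ 0.6  0.6 -0.1] w 19.7
16 rows of [np.float64(25.5), np.float64(-5.9), np.float64(0.3)] turn z -0.0913 norm 26.2
```

Call:
{"name": "send_rows", "arguments": {"steps": [[[25.5,-5.9,0],[0,0,-0.0913],10],[[25.5,-5.9,0],[0,0,-0.0913],10],[[25.5,-5.9,0],[0,0,-0.0913],10],[[25.5,-5.9,0],[0,0,-0.0913],10],[[25.5,-5.9,0],[0,0,-0.0913],10],[[25.5,-5.9,0],[0,0,-0.0913],10],[[25.5,-5.9,0],[0,0,-0.0913],10],[[25.5,-5.9,0],[0,0,-0.0913],10]]}}

```text
clock: 12.68
tool_pos: [0.6149, -0.0858, 0.1726]
eef_rot: [180.0, -0.0, 59.1]
ft_force: [0.5, 0.0, 0.2]
gripper_width: 0.0197
grasp_force: 19.8
```

Call:
{"name": "send_rows", "arguments": {"steps": [[[25.5,-5.9,0],[0,0,-0.0913],10],[[25.5,-5.9,0],[0,0,-0.0913],10],[[25.5,-5.9,0],[0,0,-0.0913],10],[[25.5,-5.9,0],[0,0,-0.0913],10],[[25.5,-5.9,0],[0,0,-0.0913],10],[[25.5,-5.9,0],[0,0,-0.0913],10],[[25.5,-5.9,0],[0,0,-0.0913],10],[[25.5,-5.9,0],[0,0,-0.0913],10]]}}

```text
clock: 13.35
tool_pos: [0.6134, 0.1192, 0.1726]
eef_rot: [180.0, -0.0, 100.9]
ft_force: [-0.0, -0.4, 0.3]
gripper_width: 0.0197
grasp_force: 19.8
```

```bash
python3 plan.py 614 117.5 63 100.7 8;  python3 - <<'E'
from station import robot
import cv2
cv2.imwrite("pics/w5.png",robot.snapshot("wrist")[:,:,::-1])
E
```

```text
t 13.3 pos [613.4 119.2 172.6] [180.   -0.  100.9] F [-0.  -0.4  0.3] w 19.7
8 rows of [np.float64(-0.2), np.float64(0.0), np.float64(13.7)] turn z 0.0005 norm 0.2
```

View pics/w5.png

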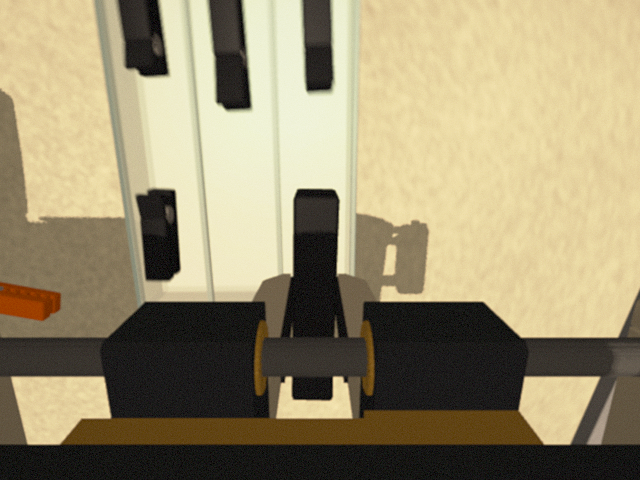

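The medium clip is held at (316,290), over row2 and parallel to it. I'll lower it in steps and release.

Call:
{"name": "send_rows", "arguments": {"steps": [[[-0.2,0,14],[0,0,0],10],[[-0.2,0,20],[0,0,0],10],[[-0.2,0,20],[0,0,0],10],[[-0.2,0,20],[0,0,0],10],[[-0.2,0,17],[0,0,0],10],[[-0.2,0,10],[0,0,0],10],[[0,0,5],[0,0,0],10],[[0,0,3],[0,0,0],10]]}}

```text
clock: 14.07
tool_pos: [0.6139, 0.1167, 0.0631]
eef_rot: [-180.0, -0.0, 100.7]
ft_force: [0.1, -0.0, 0.6]
gripper_width: 0.0198
grasp_force: 19.8
```

Call:
{"name": "send_rows", "arguments": {"steps": [[[0,0,1],[0,0,0],10],[[0,0,1],[0,0,0],10],[[0,0,0.5],[0,0,0],10],[[0,0,0],[0,0,0],10],[[0,0,0],[0,0,0],24],[[0,0,0],[0,0,0],28],[[0,0,0],[0,0,0],34],[[0,0,0],[0,0,0],36]]}}

```text
clock: 14.73
tool_pos: [0.614, 0.1168, 0.0608]
eef_rot: [180.0, 0.0, 100.7]
ft_force: [0.0, 0.8, -1.0]
gripper_width: 0.0348
grasp_force: 0.0
```

Call:
{"name": "send_rows", "arguments": {"steps": [[[0,0,-6],[0,0,0],36],[[0,0,-12],[0,0,0],36],[[0,0,-20],[0,0,0],36],[[0,0,-20],[0,0,0],36],[[0,0,-20],[0,0,0],36],[[0,0,-20],[0,0,0],60],[[0,0,-10],[0,0,0],60],[[0,0,0],[0,0,0],60]]}}

```text
clock: 15.4
tool_pos: [0.6151, 0.1169, 0.1718]
eef_rot: [179.7, 0.0, 100.7]
ft_force: [0.5, -0.6, -0.9]
gripper_width: 0.0516
grasp_force: 0.0
```

```bash
python3 plan.py 541 -342.5 150 18.5 16
```

```text
t 15.4 pos [615.1 116.9 171.8] [179.7   0.  100.7] F [ 0.5 -0.6 -0.9] w 51.6
16 rows of [np.float64(-30.1), np.float64(10.2), np.float64(1.4)] turn z 0.0896 norm 31.7
```

Call:
{"name": "send_rows", "arguments": {"steps": [[[-30.1,10.2,0],[0,0,0.0896],60],[[-30.1,10.2,0],[0,0,0.0896],60],[[-30.1,10.2,0],[0,0,0.0896],60],[[-30.1,10.2,0],[0,0,0.0896],60],[[-30.1,10.2,0],[0,0,0.0896],60],[[-30.1,10.2,0],[0,0,0.0896],60],[[-30.1,10.2,0],[0,0,0.0896],60],[[-30.1,10.2,0],[0,0,0.0896],60]]}}

```text
clock: 16.07
tool_pos: [0.6629, -0.1287, 0.1673]
eef_rot: [-179.9, 0.0, 59.4]
ft_force: [0.9, 0.2, 0.5]
gripper_width: 0.0597
grasp_force: 0.0
```

Call:
{"name": "send_rows", "arguments": {"steps": [[[-30.1,10.2,0],[0,0,0.0896],60],[[-30.1,10.2,0],[0,0,0.0896],60],[[-30.1,10.2,0],[0,0,0.0896],60],[[-30.1,10.2,0],[0,0,0.0896],60],[[-30.1,10.2,0],[0,0,0.0896],60],[[-30.1,10.2,0],[0,0,0.0896],60],[[-30.1,10.2,0],[0,0,0.0896],60],[[-30.1,10.2,0],[0,0,0.0896],60]]}}

```text
clock: 16.73
tool_pos: [0.5388, -0.3446, 0.1674]
eef_rot: [-179.9, 0.0, 18.3]
ft_force: [0.6, -0.9, 0.1]
gripper_width: 0.0598
grasp_force: 0.0
```

```bash
python3 plan.py 541 -342.5 11 18.5 8; python3 - <<'E'
from station import robot
from h import *
p=robot.camera_params("top"); g=robot.snapshot("top").max(2)  # brush clearance: dark pixels near the long clip
p0=cv2.imread("pics/top0.png").max(2); c,r=np.nonzero((p0<55)[150:190,425:515].T); 
print([ray(p,(c[i]+425,r[i]+150),.02).round(3) for i in(r.argmax(),c.argmax())])
E
```

```text
t 16.7 pos [ 538.8 -344.6  167.4] [-179.9    0.    18.3] F [ 0.6 -0.9  0.1] w 59.8
8 rows of [np.float64(0.3), np.float64(-0.2), np.float64(19.6)] turn z -0.0005 norm 0.4
[array([ 0.679, -0.207]), array([ 0.71 , -0.322])]
```

Call:
{"name": "send_rows", "arguments": {"steps": [[[0.3,-0.2,19.5],[0,0,0],60],[[0.3,-0.2,19.5],[0,0,0],60],[[0.3,-0.2,19.5],[0,0,0],60],[[0.3,-0.2,19.5],[0,0,0],60],[[0.3,-0.2,19.5],[0,0,0],60],[[0.3,-0.2,19.5],[0,0,0],60],[[0.3,-0.2,19.5],[0,0,0],60],[[0.3,-0.2,19.5],[0,0,0],60]]}}

```text
clock: 17.45
tool_pos: [0.5415, -0.3407, 0.0108]
eef_rot: [-179.9, 0.0, 18.6]
ft_force: [0.3, -0.0, -1.5]
gripper_width: 0.0599
grasp_force: 0.0
```

Call:
{"name": "send_rows", "arguments": {"steps": [[[0,0,0],[0,0,0],60],[[0,0,0],[0,0,0],10],[[0,0,0],[0,0,0],10],[[0,0,0],[0,0,0],10],[[0,0,0],[0,0,0],10],[[0,0,0],[0,0,0],10],[[0,0,0],[0,0,0],10],[[0,0,0],[0,0,0],10]], "grip_force": 20}}

```text
clock: 18.12
tool_pos: [0.542, -0.3414, 0.013]
eef_rot: [180.0, -0.0, 18.5]
ft_force: [-1.2, 0.3, 3.6]
gripper_width: 0.0198
grasp_force: 19.9
```

Call:
{"name": "send_rows", "arguments": {"steps": [[[0,0,-8],[0,0,0],10],[[0,0,-20],[0,0,0],10],[[0,0,-24],[0,0,0],10],[[0,0,-24],[0,0,0],10],[[0,0,-24],[0,0,0],10],[[0,0,-24],[0,0,0],10],[[0,0,-24],[0,0,0],10],[[0,0,-12],[0,0,0],10]]}}

```text
clock: 18.78
tool_pos: [0.5426, -0.3418, 0.1762]
eef_rot: [179.8, -0.1, 18.5]
ft_force: [0.1, 0.1, 0.1]
gripper_width: 0.0202
grasp_force: 19.9
```

```bash
python3 plan.py 555 109 170 100.7 16; python3 - <<'E'
from station import robot
import cv2
cv2.imwrite("pics/w6.png",robot.snapshot("wrist")[:,:,::-1])
E
```

```text
t 18.8 pos [ 542.6 -341.8  176.2] [ 1.798e+02 -1.000e-01  1.850e+01] F [0.1 0.1 0.1] w 20.2
16 rows of [np.float64(26.2), np.float64(-16.0), np.float64(0.4)] turn z -0.0896 norm 30.7
```

View pics/w6.png

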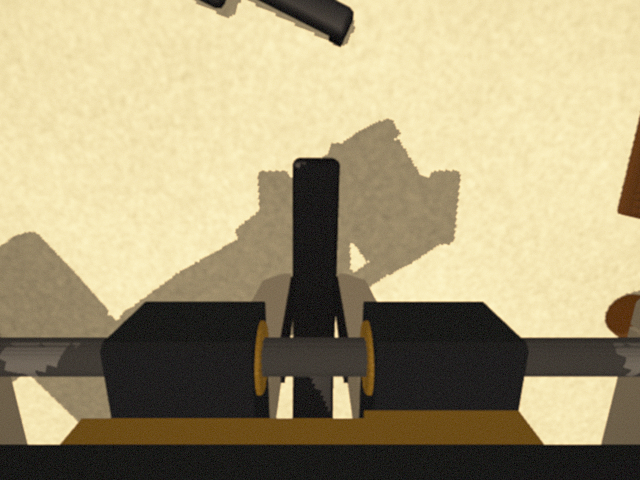

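```bash
python3 - <<'E'
from station import robot
from h import *
p=robot.camera_params("wrist"); s=robot.sense(); a=np.deg2rad(s["eef_rot"][2]); 
for z in(.18,.19): print((ray(p,(316,160),z)-s["tool_pos"][:2])@[[np.cos(a),np.sin(a)],[np.sin(a),-np.cos(a)]])
E
python3 plan.py 554 110 173 100.7 16
```

```text
[0.06257541 0.00026341]
[0.06302929 0.00014427]
t 18.8 pos [ 543.1 -342.2  177.4] [179.7  -0.2  18.5] F [1.1 0.4 1.4] w 19.9
16 rows of [np.float64(26.3), np.float64(-16.1), np.float64(0.3)] turn z -0.0896 norm 30.8
```

Front end is 63 mm from the TCP against 65 expected, so the grasp is centred.

Call:
{"name": "send_rows", "arguments": {"steps": [[[26.3,-16.1,0],[0,0,-0.0896],10],[[26.3,-16.1,0],[0,0,-0.0896],10],[[26.3,-16.1,0],[0,0,-0.0896],10],[[26.3,-16.1,0],[0,0,-0.0896],10],[[26.3,-16.1,0],[0,0,-0.0896],10],[[26.3,-16.1,0],[0,0,-0.0896],10],[[26.3,-16.1,0],[0,0,-0.0896],10],[[26.3,-16.1,0],[0,0,-0.0896],10]]}}

```text
clock: 19.5
tool_pos: [0.6324, -0.1158, 0.1713]
eef_rot: [-179.9, 0.0, 59.9]
ft_force: [0.2, -0.3, -0.8]
gripper_width: 0.0194
grasp_force: 19.9
```

Call:
{"name": "send_rows", "arguments": {"steps": [[[26.3,-16.1,0],[0,0,-0.0896],10],[[26.3,-16.1,0],[0,0,-0.0896],10],[[26.3,-16.1,0],[0,0,-0.0896],10],[[26.3,-16.1,0],[0,0,-0.0896],10],[[26.3,-16.1,0],[0,0,-0.0896],10],[[26.3,-16.1,0],[0,0,-0.0896],10],[[26.3,-16.1,0],[0,0,-0.0896],10],[[26.3,-16.1,0],[0,0,-0.0896],10]]}}

```text
clock: 20.17
tool_pos: [0.5524, 0.1122, 0.1715]
eef_rot: [-179.9, -0.0, 100.9]
ft_force: [0.8, 0.9, -1.4]
gripper_width: 0.0197
grasp_force: 19.9
```

```bash
python3 plan.py 554 110 63 100.7 8
```

```text
t 20.2 pos [552.4 112.2 171.5] [-179.9   -0.   100.9] F [ 0.8  0.9 -1.4] w 19.7
8 rows of [np.float64(-0.3), np.float64(0.1), np.float64(13.6)] turn z 0.0005 norm 0.3
```

Call:
{"name": "send_rows", "arguments": {"steps": [[[-0.3,0.1,13],[0,0,0],10],[[-0.3,0.1,20],[0,0,0],10],[[-0.3,0.1,20],[0,0,0],10],[[-0.3,0.1,20],[0,0,0],10],[[-0.3,0.1,16],[0,0,0],10],[[-0.3,0.1,10],[0,0,0],10],[[0,0,5],[0,0,0],10],[[0,0,3],[0,0,0],10]]}}

```text
clock: 20.83
tool_pos: [0.5542, 0.1092, 0.0649]
eef_rot: [-179.9, -0.0, 100.7]
ft_force: [-1.1, 0.5, -0.4]
gripper_width: 0.0198
grasp_force: 19.9
```

Call:
{"name": "send_rows", "arguments": {"steps": [[[0,0,1],[0,0,0],10],[[0,0,0.8],[0,0,0],10],[[0,0,0.5],[0,0,0],10],[[0,0,0],[0,0,0],10],[[0,0,0],[0,0,0],24],[[0,0,0],[0,0,0],28],[[0,0,0],[0,0,0],34],[[0,0,0],[0,0,0],36]]}}

```text
clock: 21.5
tool_pos: [0.5546, 0.1093, 0.0635]
eef_rot: [180.0, 0.0, 100.7]
ft_force: [0.7, -0.2, -0.6]
gripper_width: 0.0346
grasp_force: 0.0
```

Call:
{"name": "send_rows", "arguments": {"steps": [[[0,0,-6],[0,0,0],36],[[0,0,-12],[0,0,0],36],[[0,0,-20],[0,0,0],36],[[0,0,-20],[0,0,0],36],[[0,0,-20],[0,0,0],36],[[0,0,-20],[0,0,0],60],[[0,0,-10],[0,0,0],60],[[0,0,0],[0,0,0],60]]}}

```text
clock: 22.17
tool_pos: [0.5557, 0.1094, 0.1743]
eef_rot: [179.7, 0.0, 100.7]
ft_force: [-0.0, -0.1, -0.4]
gripper_width: 0.0515
grasp_force: 0.0
```

Call:
{"name": "send_rows", "arguments": {"steps": [[[-25,0,-10],[0,0,0],60],[[-25,0,-10],[0,0,0],60],[[-25,0,-10],[0,0,0],60],[[-25,0,0],[0,0,0],60],[[-25,0,0],[0,0,0],60],[[-25,0,0],[0,0,0],60],[[-25,0,0],[0,0,0],60],[[-15,0,0],[0,0,0],60]]}}

```text
clock: 22.83
tool_pos: [0.5896, -0.0795, 0.2003]
eef_rot: [-179.9, -0.0, 100.6]
ft_force: [0.6, 1.1, -0.1]
gripper_width: 0.0597
grasp_force: 0.0
```

```bash
python3 - <<'E'
from station import robot
import cv2, numpy as np
w=cv2.resize(robot.snapshot("wrist"),(400,300)); t=robot.snapshot("top"); t=cv2.resize(t[130:370,130:450],(400,300))
s=robot.snapshot("scene"); s=cv2.resize(s[180:330,240:440],(400,300),interpolation=2)
cv2.imwrite("pics/end.png",np.vstack([np.hstack([w,t]),np.hstack([s,0*s])])[:,:,::-1])
E
```

```text
(no output)
```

View pics/end.png

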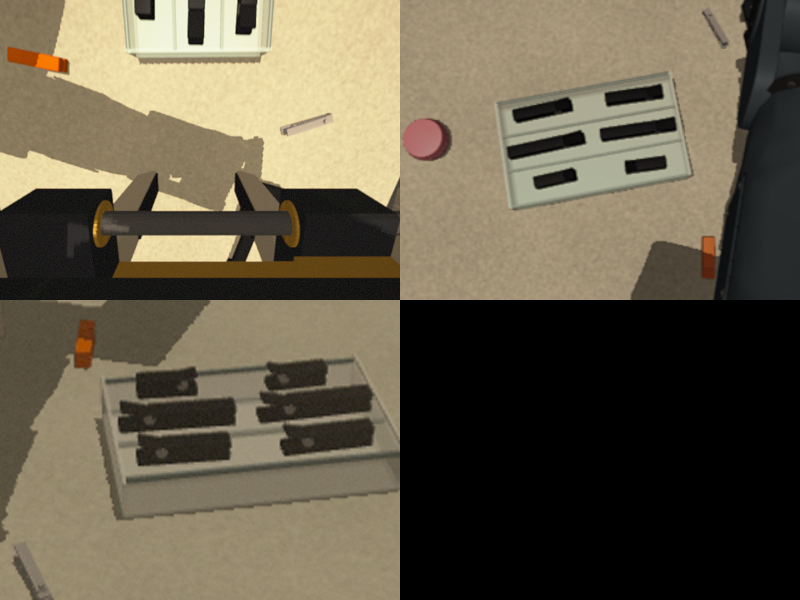

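All three clips lie flat in the matching rows: top panel medium (632,95), long (637,130), short (645,165). Nothing else has moved and the arm is clear, so I'm handing it in.

```bash
python3 -c "
from station import robot
print(robot.job_done())"
```

```text
the job is handed in; nothing more can be done
None
```

I sorted the three clips into the rows holding a clip of the same length (short in row0, long in row1, medium in row2), all flat with tabs up, though the short clip's tab points the opposite way to its sample's. I handed the job in at about 23 s, and no score came back.

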